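# Punch-mark the pipe bracket through the brass bushing

## Task

Take the automatic punch out of its pipe stand, set its nose down through the brass bushing of the marking jig onto the orange bracket plate, and press straight down until its spring trips with a snap. Let up as soon as it snaps rather than driving the punch hard against its stop, trip it nowhere else, and put it back in the stand, nose down and fully home, leaving the other things where they are.

Things in the scene. Friction and masses are not known exactly. Their poses are not given: they have to be found in the camera images.
- punch: Automatic punch, 149 mm, 0.35 kg, nose down in the stand. Origin: on its axis at the sleeve's lower end; z up to the cap; x, y square to the grip's flats. Along z in mm: nose rod, dia 9, 0 to -46; steel sleeve, dia 22, 0 to 45 (lowest 4 taper to dia 16); dark flange, dia 36, 45 to 51; blue grip, 20 x 20 square, 51 to 97; black cap, dia 18, to 103. Fingers just above the flange can push on it.
- punch_tip (a point): Flat end of the punch's nose, 5 mm wide (the last 3 mm taper from dia 9), on its axis: 46 mm below the punch's origin when unloaded. Pressed, the nose springs into the sleeve at 2.2 N/mm from near zero; hard stop after 11 mm in all. Pressing there quickly goes beyond 25 N.
- snap (a joint): The punch's inner trip: 0 m when set, under 0.5 mm until it trips, 4 mm while tripped and pressed; resets to 0 when lifted. It trips at about 15 N, nose in by 6 to 7 mm: the resistance then drops abruptly by 5 to 9 N, and rises again at 2.2 N/mm if pressed on.
- jig: Marking jig, fixed: wooden foot 190 x 120 x 16 mm, steel cheeks, bright bridge plate 110 x 110 mm, top 56 mm above the table (screw heads 62). Origin: centre of the foot's underside, z up. Two upright guide bushings on its x axis, brass at +30 mm, black at -30 mm. Under the bridge lies the orange bracket plate, 200 x 66 x 8 mm, with a short orange pipe at its +x end, at most 75 mm high.
- brass_bush (a point): Centre of the mouth of the brass bushing (golden ring, 31 mm across), level with the bridge top, 56 mm above the table. The bore is a vertical through hole, 10.4 mm diameter, 14 mm long, 1.5 mm chamfer. Below it is the orange plate, whose height differs from job to job: its steel lies 15 to 29 mm below this point, to be found by feel.
- stand: Punch stand, fixed: wooden foot 100 x 100 x 15 mm with an upright white pipe, 34 mm outside, 26 mm inside diameter, open top 111 mm above the table. Origin: centre of the foot's underside, z up. With the punch fully home its flange rests on the pipe's rim, the punch's origin 66 mm above the table.
- stand_mouth (a point): Centre of the open top of the stand's pipe, 111 mm above the table.
- screwdriver: Bystander: red-handled screwdriver, about 190 mm, lying. Leave it.
- coupling: Bystander: orange pipe ring, 72 mm diameter, 34 mm high. Leave it.
- planter: Bystander: blue glazed planter, 100 mm wide, 85 mm high. Leave it.
- bowl: Bystander: brass bowl, 110 mm wide, 45 mm high. Leave it.
- jug: Bystander: white bottle with a blue cap, 72 mm diameter, 170 mm high. Leave it.
- wrench: Bystander: steel wrench, about 180 mm, lying. Leave it.
- paint_can: Bystander: grey can, 68 mm diameter, 74 mm high. Leave it.

How it is judged:
By the outcome, as a careful person would: the job done as asked, in the order asked, and still so for the second after the job is handed in, with the robot touching nothing.
It also fails if it takes over 64 s, if anything falls off the work surface, if the arm or the gripper's body presses on something with over 40 N, if the wrist force passes 120 N, or if a joint passes its speed limit or range.

## Robot

A 6-joint arm with a two-finger parallel gripper is mounted at the origin on the work surface. World frame = base frame: x ahead of the robot, y to its left, z up, the work surface at z = 0. Lengths are in m, angles in rad, forces in N, time in s.
With the tool pointing down it reaches from about 0.3 to 0.875 m from the base axis. Payload 6.4 kg.
Tool frame: the origin (TCP) lies at the very end of the fingers, on their centre line; the grasp point (between the pads) lies 19 mm behind it (ctrl.hold_point_z is the distance from the TCP to the grasp point, in m); y points along the fingers, x is the direction in which the jaws open and shut, and the axes are right-handed (so a half turn about y gives the same grasp; the last joint's range is limited). The gripper opens to 85 mm and grips with 20 to 120 N. Pads are 22 mm wide; open, the fingers measure 114 mm over their backs; the gripper's body (76 mm by 85 mm) begins 54 mm behind the grasp point. The pads swing forward as they close: fully open they stand 13 mm farther back than shut.
Start: joints at [0.959, 0.181, 1.607, -0, 1.354, -0.206], TCP at [0.227, 0.528, 0.231] pointing down, gripper open.
Joint ranges: [-2.99, 2.99], [-0.89, 2.07], [0.3, 2.58], [-1.14, 4.28], [0, 2.63], [-3.12, 3.12]. Speed limits (rad/s): [2.57, 2.57, 3.01, 3.14, 3.14, 3.14].

## Interface

Orientations are given as a unit quaternion [w, x, y, z].
In Python, from bench import ctrl, imaging gives the robot as it stands.
- The arm moves only by the shell command python3 -m jog 'ROWS'. ROWS is JSON, a list of rows, each a list of 3 entries, a list of its own where there are three numbers: the shift along the tool's x, y, z in cm, then the turn, a rotation vector about the tool's x, y, z in rad, then the finger opening in cm, from 0 to 8.54. A call has 1 to 12 rows; each row shifts and turns the pose as measured when the row begins, along the tool's axes as they then stand; what a row does not reach is not made up. A row lasts 1/12 s, in which the tool goes at most 41.7 mm and 7.16 degrees, less where a joint would pass 70% of its speed; a pose out of reach is approached as far as the arm can. A call is refused whole if a number of a shift passes 4.17 or a number of a turn 0.125, either way. A call with a gripper value outside its range is refused whole. The fingers move at their own pace and stop on an object; the grip force is fixed at half the most. Time passes only in rows, so rows that do not move let the fingers close. It gives the time, the measured TCP pose, the force and the opening at its end, in the units of the state.
- ctrl.get_obs(): the state, without advancing time (a new reading comes with each control period).
- imaging.camera(name): name is "scene" or "top" or "wrist"; returns a dict with "frame" (420x560x3 uint8, red, green, blue), "depth" (420x560 float32, m along the optical axis (not along the pixel's ray), 0 where there is no reading), "K" (3x3 intrinsics, pixels), "R" (3x3) and "t" (3): a world point X has camera coordinates R X + t. Camera axes: x right, y down, z forward; pixel columns grow to the right and rows downward; lengths in m; the calibration is good to about 2 mm. The wrist camera is an equidistant fisheye: a pixel r from the principal point sees the ray r / f radians off the axis. A picture is of the moment at which its call begins.
- ctrl.hand_in(): hands the job in, once; it reports no verdict.
The state is a dict: "time_s": time; "q": joint angles; "dq": joint speeds; "joint_efforts": joint torques, N m; "eef_pos": TCP position; "eef_rot": TCP orientation; "wrist_force": force on the tool from outside, world axes, zero at the start; "torque": the same for the moment, N m; "opening": opening from 0.0 (shut) to 1.0 (fully open).
Only numpy, scipy, OpenCV 4.12 (cv2) and the standard library are available. Lean on these libraries where they do the work, as an engineer would, in place of code of your own. Each camera call takes 0.05 s, during which the arm holds its last target. There are 200 camera calls.

## Working session

There is one attempt and no reset: what is moved stays moved. The work goes in short steps, Python scripts to look and compute and a shell command to move; the robot and the scene stay as the last step left them, time stands still between calls to the robot, and variables do not carry over. Pictures are saved under pics/ and viewed, about 8 in all and at most 12, crops included, and the job is handed in when it is done.

```bash
ls; mkdir -p pics
python3 - <<'E'
from bench import ctrl, imaging
import cv2, numpy as np
o=ctrl.get_obs(); print(o, ctrl.hold_point_z)
for n in ["scene","top"]:
    c=imaging.camera(n); np.savez(f"pics/{n}0.npz",**c); cv2.imwrite(f"pics/{n}0.png",c["frame"][:,:,::-1]); print(n,c["K"].tolist(),c["R"].tolist(),c["t"].tolist())
E
```

```text
pics
{'time_s': 0.0, 'q': array([ 9.58746600e-01,  1.81550609e-01,  1.60801094e+00,  2.00735928e-05,
        1.35382186e+00, -2.06293996e-01]), 'dq': array([-1.61617977e-04,  4.29685636e-04,  1.70247180e-03,  2.64080652e-03,
       -1.01988619e-03,  3.73917684e-05]), 'joint_efforts': array([-2.99070070e-04, -4.44879878e+01, -3.51324320e+01, -4.49378576e-04,
        9.55071329e-03, -7.12188324e-06]), 'eef_pos': array([0.22660604, 0.5278547 , 0.23037737]), 'eef_rot': array([-0.59026432,  0.59071667,  0.38840806, -0.38959084]), 'wrist_force': array([-0.54793422,  0.60294423, -0.00647949]), 'torque': array([-0.03041864,  0.03549572,  0.00336242]), 'opening': 0.9971488919210257} 0.0187
scene [[406.7523844724984, 0.0, 279.4827166478141], [0.0, 406.7523844724984, 211.28182182244137], [0.0, 0.0, 1.0]] [[0.7240434129440015, 0.6897050019849009, 0.008255083852401292], [0.5211361818056446, -0.5391632960052524, -0.6616041265392674], [-0.4518608371893237, 0.483332132676652, -0.7498078642804452]] [-0.46311846287892366, -0.2520125745906757, 1.4943303386850917]
top [[505.6654829597858, 0.0, 285.72041308298157], [0.0, 505.6654829597858, 211.87520846258565], [0.0, 0.0, 1.0]] [[-0.000429715981899538, -0.9997667006040832, -0.021595363099524808], [-0.9969239866122531, 0.002120795329681684, -0.07834581765672838], [0.07837333897000076, 0.021495269023555377, -0.9966923161880492]] [0.033374288887827064, 0.6205511781041239, 1.3216623673571066]
```

View pics/scene0.png

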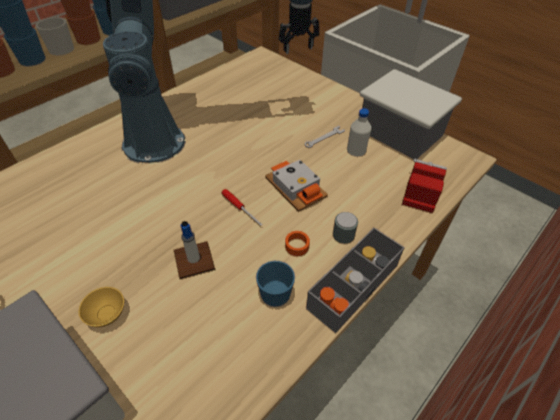

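View pics/top0.png

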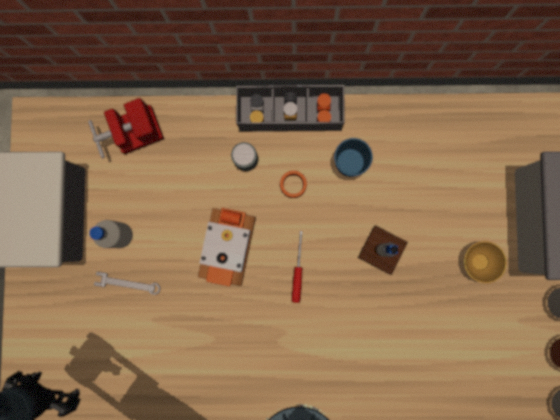

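The scene view shows the stand with the punch near (190,250) and the jig near (297,180). In the top view the stand foot is centred at (383,250), with the blue grip near (387,249), and the jig is near (226,247), with the brass ring at (227,236) and the black one at (222,258). Next I'll measure these.

```bash
cat > h.py <<'E'
import numpy as np, cv2
def ld(n): return dict(np.load(f"pics/{n}.npz"))
def ray(c,u,v):
    d=c["R"].T@np.linalg.inv(c["K"])@np.array([u,v,1.]); return -c["R"].T@c["t"],d
def onz(c,u,v,z):
    o,d=ray(c,u,v); return o+d*(z-o[2])/d[2]
def cross(c1,p1,c2,p2):
    o1,d1=ray(c1,*p1);o2,d2=ray(c2,*p2)
    s=np.linalg.lstsq(np.c_[d1,-d2],o2-o1,rcond=None)[0]
    a,b=o1+s[0]*d1,o2+s[1]*d2; return (a+b)/2,np.linalg.norm(a-b)
def proj(c,X):
    p=c["K"]@(c["R"]@np.array(X)+c["t"]); return p[:2]/p[2]
def cloud(c):
    v,u=np.mgrid[:420,:560]; d=c["depth"].astype(float)
    P=np.linalg.inv(c["K"])@np.stack([u.ravel(),v.ravel(),np.ones(u.size)])*d.ravel()
    return (c["R"].T@(P-c["t"][:,None])).T.reshape(420,560,3)
E
python3 - <<'E'
from h import *
t=ld("top0"); s=ld("scene0")
for n,c in (("t",t),("s",s)):
    hsv=cv2.cvtColor(c["frame"],cv2.COLOR_RGB2HSV); P=cloud(c)
    # region boxes
    (su0,su1,sv0,sv1),(ju0,ju1,jv0,jv1)=((355,412,222,278),(195,260,205,290)) if n=="t" else ((165,220,215,280),(262,330,155,210))
    A=np.zeros((420,560),bool);A[sv0:sv1,su0:su1]=1
    J=np.zeros((420,560),bool);J[jv0:jv1,ju0:ju1]=1
    foot=A&(np.abs(P[...,2]-.015)<.008)&(hsv[...,2]<130)
    r=cv2.minAreaRect(np.argwhere(foot)[:,::-1].astype(np.float32)); print(n,"foot",foot.sum(),r,[onz(c,*p,.015).round(4).tolist() for p in cv2.boxPoints(r)],onz(c,*r[0],.015))
    for lo,hi,nm in ((.107,.125,"fl"),(.125,.16,"grip"),(.162,.18,"cap")):
        m=A&(P[...,2]>lo)&(P[...,2]<hi); print(nm,m.sum(),P[m].mean(0) if m.any() else 0, np.argwhere(m)[:,::-1].mean(0) if m.any() else 0)
    br=J&(np.abs(P[...,2]-.056)<.008)
    m=br&(hsv[...,1]<60)&(hsv[...,2]>120); r=cv2.minAreaRect(np.argwhere(m)[:,::-1].astype(np.float32)); print("bridge",m.sum(),r,onz(c,*r[0],.056),[onz(c,*p,.056).round(4).tolist() for p in cv2.boxPoints(r)])
    m=J&(hsv[...,0]>15)&(hsv[...,0]<32)&(hsv[...,1]>120)&br;
    k,l,st,ce=cv2.connectedComponentsWithStats(m.astype(np.uint8))
    for i in range(1,k):
        if st[i,4]>5: x=st[i]; q=(x[0]+(x[2]-1)/2,x[1]+(x[3]-1)/2); print("brass",x,ce[i],onz(c,*ce[i],.056),onz(c,*q,.056))
    m=br&(hsv[...,2]<60)
    k,l,st,ce=cv2.connectedComponentsWithStats(m.astype(np.uint8))
    for i in range(1,k):
        if st[i,4]>5: print("black",st[i],ce[i],onz(c,*ce[i],.056))
a=cv2.resize(t["frame"][220:282,353:415,::-1],(500,500),interpolation=cv2.INTER_CUBIC)
b=cv2.resize(s["frame"][215:285,160:225,::-1],(280,500),interpolation=cv2.INTER_CUBIC)
cv2.imwrite("pics/c1.png",np.hstack([a,b]))
E
```

```text
t foot 1177 ((382.3771667480469, 249.23614501953125), (38.079345703125, 37.33407974243164), 27.47443199157715) [[0.5007, -0.1561, 0.015], [0.5887, -0.2029, 0.015], [0.5419, -0.2917, 0.015], [0.4544, -0.2447, 0.015]] [ 0.52129564 -0.22389032  0.015     ]
fl 82 [ 0.52179718 -0.21902403  0.1164746 ] [387.36585366 248.84146341]
grip 24 [ 0.52096335 -0.21705679  0.14470663] [388.66666667 249.125     ]
cap 62 [ 0.52182263 -0.22349624  0.16709195] [393.11290323 248.70967742]
bridge 1446 ((224.29794311523438, 246.26722717285156), (42.23188400268555, 41.77096176147461), 11.633633613586426) [0.52900266 0.19127845 0.056     ] [[0.4872, 0.2555, 0.056], [0.5933, 0.2349, 0.056], [0.5709, 0.1268, 0.056], [0.4653, 0.1481, 0.056]]
brass [222 230  10  10  67] [226.47761194 234.92537313] [0.55839644 0.18586796 0.056     ] [0.55950094 0.18581933 0.056     ]
black [218 254   9   8  34] [221.47058824 257.70588235] [0.49945727 0.1983505  0.056     ]
s foot 882 ((193.44117736816406, 259.7647399902344), (30.31694984436035, 36.865413665771484), 75.96376037597656) [[0.4538, -0.2491, 0.015], [0.5022, -0.158, 0.
[... 169 characters left out ...]
ip 88 [ 0.52746058 -0.22834416  0.14287086] [186.44318182 231.42045455]
cap 46 [ 0.52265085 -0.22646427  0.16653714] [184.32608696 224.10869565]
bridge 634 ((295.79998779296875, 175.10000610351562), (25.93838882446289, 38.9075813293457), 63.43495178222656) [0.52941711 0.19095576 0.056     ] [[0.4665, 0.1488, 0.056], [0.4911, 0.2917, 0.056], [0.5916, 0.2325, 0.056], [0.5642, 0.0994, 0.056]]
brass [298 178   8   6  35] [301.6        180.17142857] [0.5582482  0.18648043 0.056     ] [0.55900918 0.18514398 0.056     ]
black [287 168   8   4  21] [290.52380952 169.57142857] [0.49964733 0.19832603 0.056     ]
black [303 192   4   4   7] [304.57142857 193.42857143] [0.60355347 0.1491406  0.056     ]
```

View pics/c1.png

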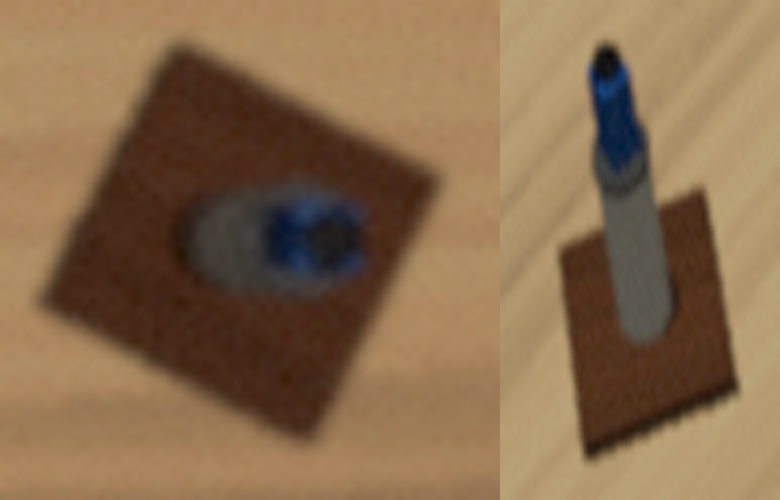

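The stand's axis is at about (0.5225, -0.224) and the brass bushing at about (0.559, 0.186). I'll move above the stand and use the wrist camera.

```bash
cat > go.py <<'E'
# usage: go.py x y z [yaw_deg of jaw x-axis]: remaining move in tool axes (cm), turn about tool y (rad)
import sys
from bench import ctrl
import numpy as np
from scipy.spatial.transform import Rotation as Ro
o=ctrl.get_obs(); R=Ro.from_quat(o["eef_rot"],scalar_first=True).as_matrix()
g=np.array(sys.argv[1:4],float); print("pos",o["eef_pos"].round(4),"F",o["wrist_force"].round(2),"T",o["torque"].round(3),"op",round(o["opening"],3),"t",round(o["time_s"],2))
print("shift cm",(R.T@(g-o["eef_pos"])*100).round(2),"tilt y-axis",R[:,1].round(4),"yaw",np.degrees(np.arctan2(R[1,0],R[0,0])).round(2))
if len(sys.argv)>4:
    a=np.radians(float(sys.argv[4])); x=np.array([np.cos(a),np.sin(a),0]);y=np.array([0,0,-1.]);D=np.c_[x,y,np.cross(x,y)]
    print("turn",Ro.from_matrix(R.T@D).as_rotvec().round(4))
E
python3 -m jog '[[[-2.86,-0.2,-2.84],[0,0,0],8.5],[[-2.86,-0.2,-2.84],[0,0,0],8.5],[[-2.86,-0.2,-2.84],[0,0,0],8.5],[[-2.86,-0.2,-2.84],[0,0,0],8.5],[[-2.86,-0.2,-2.84],[0,0,0],8.5],[[-2.86,-0.2,-2.84],[0,0,0],8.5],[[-2.86,-0.2,-2.84],[0,0,0],8.5],[[-2.86,-0.2,-2.84],[0,0,0],8.5],[[-2.86,-0.2,-2.84],[0,0,0],8.5],[[-2.86,-0.2,-2.84],[0,0,0],8.5]]'
python3 -m jog '[[[-2.86,-0.2,-2.84],[0,0,0],8.5],[[-2.86,-0.2,-2.84],[0,0,0],8.5],[[-2.86,-0.2,-2.84],[0,0,0],8.5],[[-2.86,-0.2,-2.84],[0,0,0],8.5],[[-2.86,-0.2,-2.84],[0,0,0],8.5],[[-2.86,-0.2,-2.84],[0,0,0],8.5],[[-2.86,-0.2,-2.84],[0,0,0],8.5],[[-2.86,-0.2,-2.84],[0,0,0],8.5],[[-2.86,-0.2,-2.84],[0,0,0],8.5],[[-2.86,-0.2,-2.84],[0,0,0],8.5]]'
python3 go.py 0.5225 -0.224 0.27 62
```

```text
time_s: 0.93
eef_pos: [0.374, 0.1447, 0.2458]
eef_rot: [0.588, -0.587, -0.391, 0.396]
wrist_force: [1.6, 0.9, 0.4]
opening: 0.998
time_s: 1.77
eef_pos: [0.526, -0.243, 0.2647]
eef_rot: [0.589, -0.587, -0.39, 0.395]
wrist_force: [0.9, 0.3, -0.7]
opening: 0.995
pos [ 0.526  -0.243   0.2647] F [ 0.93  0.31 -0.67] T [-0.05   0.024 -0.002] op 0.995 t 1.77
shift cm [ 1.62 -0.53  1.05] tilt y-axis [-0.0074 -0.0019 -1.    ] yaw 67.43
turn [-0.0058  0.0948 -0.0049]
```

```bash
python3 -m jog '[[[0.8,-0.2,0.5],[-0.003,0.03,-0.0025],8.5],[[0.8,-0.2,0.5],[-0.003,0.03,-0.0025],8.5],[[0,0,0],[0,0.03,0],8.5],[[0,0,0],[0,0,0],8.5]]'
python3 go.py 0.5225 -0.224 0.27 62
python3 - <<'E'
from bench import imaging
import numpy as np,cv2
for n in ["wrist","top"]:
    c=imaging.camera(n); np.savez(f"pics/{n}1.npz",**c)
    if n=="wrist": cv2.imwrite("pics/w1.png",c["frame"][:,:,::-1]); print(c["K"],c["R"],-c["R"].T@c["t"])
E
```

```text
time_s: 2.1
eef_pos: [0.5234, -0.2342, 0.2624]
eef_rot: [0.61, -0.606, -0.36, 0.363]
wrist_force: [0.5, -0.7, -0.3]
opening: 0.993
pos [ 0.5234 -0.2342  0.2624] F [ 0.5 -0.7 -0.3] T [-0.035 -0.027 -0.014] op 0.993 t 2.1
shift cm [ 0.85 -0.75  0.57] tilt y-axis [-0.007   0.0034 -1.    ] yaw 61.42
turn [-0.0078 -0.0101 -0.0003]
[[325.1922621    0.         283.33130502]
 [  0.         325.1922621  213.22801495]
 [  0.           0.           1.        ]] [[ 4.78254698e-01  8.78221014e-01 -5.42736607e-04]
 [ 8.42071472e-01 -4.58393006e-01  2.84238436e-01]
 [ 2.49375381e-01 -1.36395390e-01 -9.58753470e-01]] [ 0.45920417 -0.19882308  0.40592778]
```

View pics/w1.png

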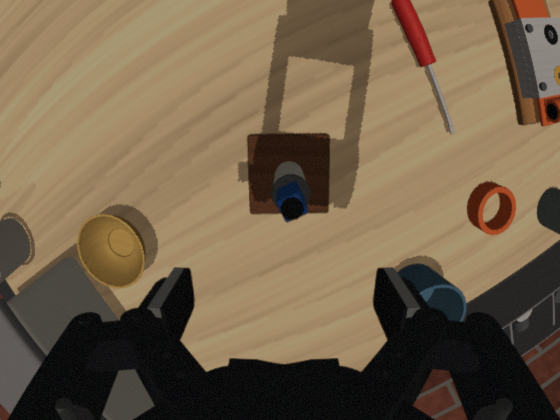

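The wrist view shows the cap at about (292,208) with the blue grip turned relative to the foot. I'll crop in for the grip's yaw.

```bash
cat >> h.py <<'E'
def wray(c,u,v):
    K=c["K"]; a=np.array([u-K[0,2],v-K[1,2]])/K[0,0]; r=np.linalg.norm(a)
    d=np.r_[a/r*np.sin(r),np.cos(r)]; return -c["R"].T@c["t"],c["R"].T@d
def wz(c,u,v,z):
    o,d=wray(c,u,v); return o+d*(z-o[2])/d[2]
def rectify(c,cx,cy,z,half,n=500):
    # world-aligned view of plane z: column=+x right, row up=+y
    g=np.linspace(-half,half,n); X,Y=np.meshgrid(cx+g,cy-g)
    P=np.stack([X,Y,np.full_like(X,z)],-1)@c["R"].T+c["t"]
    th=np.arctan2(np.hypot(P[...,0],P[...,1]),P[...,2]); r=np.hypot(P[...,0],P[...,1])
    f=c["K"][0,0]; m=th/r*f
    return cv2.remap(c["frame"],(P[...,0]*m+c["K"][0,2]).astype(np.float32),(P[...,1]*m+c["K"][1,2]).astype(np.float32),cv2.INTER_CUBIC)
E
python3 - <<'E'
from h import *
c=ld("wrist1"); hsv=cv2.cvtColor(c["frame"],cv2.COLOR_RGB2HSV)
m=(hsv[...,2]<45); m[:190]=0;m[225:]=0;m[:,:275]=0;m[:,310:]=0
k,l,st,ce=cv2.connectedComponentsWithStats(m.astype(np.uint8))
for i in range(1,k):
    if st[i,4]>20: print(st[i],ce[i],wz(c,*ce[i],.169))
im=rectify(c,.5225,-.224,.163,.03,400); im2=rectify(c,.5225,-.224,.015,.08,400)
cv2.imwrite("pics/r1.png",np.hstack([im,im2])[:,:,::-1])
E
```

```text
[275 190   2  16  26] [275.42307692 196.34615385] [ 0.5064113  -0.23142381  0.169     ]
[301 190   9  15  83] [306.30120482 195.46987952] [ 0.5168681  -0.21076202  0.169     ]
[280 197  24  23 399] [291.68922306 208.0802005 ] [ 0.5202857  -0.22503243  0.169     ]
```

View pics/r1.png

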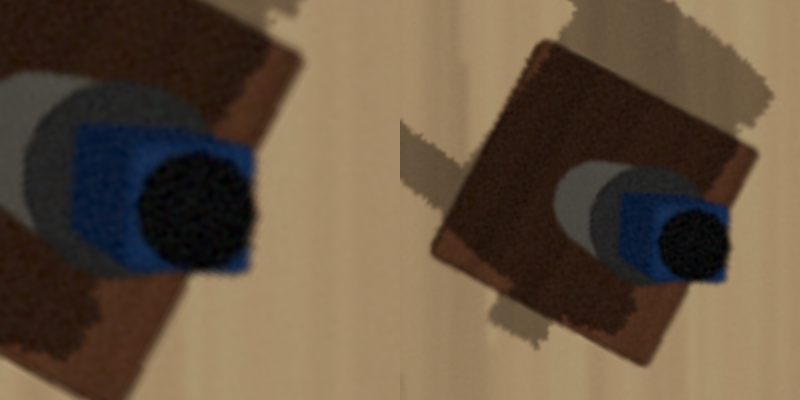

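```bash
python3 -m jog '[[[0,0,0],[0,-0.11,0],8.5],[[0,0,0],[0,-0.11,0],8.5],[[0,0,0],[0,-0.11,0],8.5],[[0,0,0],[0,-0.1,0],8.5],[[0,0,0],[0,0,0],8.5],[[0,0,0],[0,0,0],8.5]]'
python3 go.py 0.521 -0.2245 0.22 86
python3 - <<'E'
from bench import imaging
from h import *
c=imaging.camera("wrist"); np.savez("pics/wrist2.npz",**c)
im=rectify(c,.521,-.2245,.163,.03,600); hsv=cv2.cvtColor(im,cv2.COLOR_RGB2HSV)
m=(hsv[...,0]>100)&(hsv[...,0]<125)&(hsv[...,1]>120)
k,l,st,ce=cv2.connectedComponentsWithStats(((hsv[...,2]<35)).astype(np.uint8))
for i in range(1,k):
    if st[i,4]>2000: print("dark",st[i],ce[i], .521+(ce[i][0]-299.5)*1e-4,-.2245-(ce[i][1]-299.5)*1e-4)
ys,xs=np.nonzero(m); print(xs.min(),xs.max(),ys.min(),ys.max())
cv2.imwrite("pics/r2.png",im[:,:,::-1])
E
```

```text
time_s: 2.7
eef_pos: [0.5231, -0.2321, 0.2627]
eef_rot: [0.513, -0.508, -0.489, 0.49]
wrist_force: [0.1, -0.1, -0.2]
opening: 0.996
pos [ 0.5231 -0.2321  0.2627] F [ 0.08 -0.07 -0.16] T [-0.019 -0.     0.006] op 0.996 t 2.7
shift cm [0.74 4.28 0.21] tilt y-axis [-0.0069  0.0034 -1.    ] yaw 87.61
turn [-0.0071  0.0281  0.003 ]
dark [  222   215   172   181 23586] [309.7349699  306.79483592] 0.5220234969897397 -0.22522948359196135
106 395 205 406
```

View pics/r2.png

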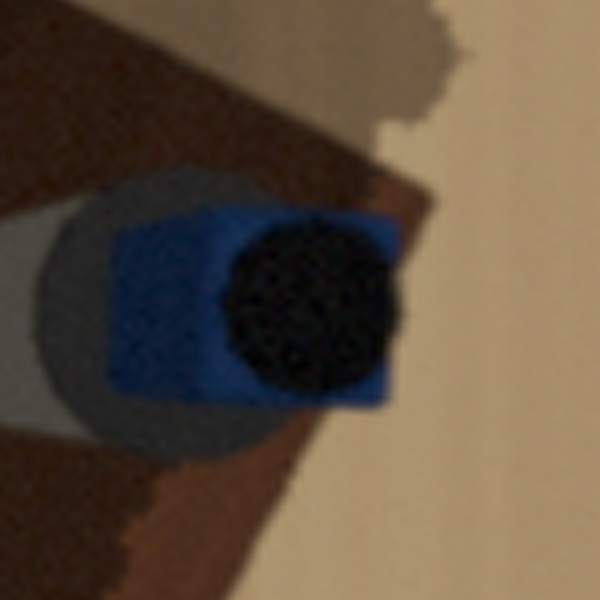

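The cap is centred at about (310,307) in this 0.1 mm/px view and the grip flats lie at about 86°. I'll align with that and descend around the grip.

```bash
python3 -m jog '[[[0.4,1,0.1],[-0.007,0.028,0.003],8.5],[[0.4,2,0.1],[0,0,0],8.5],[[0,1.5,0],[0,0,0],8.5],[[0,0,0],[0,0,0],8.5]]'
python3 go.py 0.521 -0.2245 0.119 86.2
```

```text
time_s: 3.08
eef_pos: [0.5225, -0.2241, 0.2184]
eef_rot: [-0.518, 0.521, 0.48, -0.479]
wrist_force: [-0.4, 0.9, -0.4]
opening: 0.999
pos [ 0.5225 -0.2241  0.2184] F [-0.35  0.89 -0.4 ] T [ 0.036  0.002 -0.008] op 0.999 t 3.08
shift cm [-0.03  9.94  0.19] tilt y-axis [ 0.0041 -0.0029 -1.    ] yaw 85.38
turn [ 0.0043 -0.0143 -0.0026]
```

```bash
python3 -m jog '[[[0,2,0.1],[0.002,-0.01,-0.001],8.5],[[0,2,0],[0.002,0,-0.001],8.5],[[0,2,0],[0,0,0],8.5],[[0,1.5,0],[0,0,0],8.5],[[0,1,0],[0,0,0],8.5],[[0,0,0],[0,0,0],8.5],[[0,0,0],[0,0,0],8.5]]'
python3 go.py 0.521 -0.2245 0.119 86.2
```

```text
time_s: 3.67
eef_pos: [0.5243, -0.2256, 0.1356]
eef_rot: [-0.517, 0.522, 0.48, -0.479]
wrist_force: [0.5, -0.3, 0.1]
opening: 0.996
pos [ 0.5243 -0.2256  0.1356] F [ 0.5  -0.26  0.08] T [-0.026 -0.012 -0.014] op 0.996 t 3.67
shift cm [0.09 1.66 0.34] tilt y-axis [ 0.005  -0.0041 -1.    ] yaw 85.41
turn [ 0.0053 -0.0137 -0.0037]
```

```bash
python3 -m jog '[[[0.1,0.8,0.35],[0.005,-0.013,-0.004],8.5],[[0,0.6,0],[0,0,0],8.5],[[0,0,0],[0,0,0],8.5],[[0,0,0],[0,0,0],8.5]]'
python3 go.py 0.521 -0.2245 0.119 86.2
```

```text
time_s: 4.0
eef_pos: [0.5225, -0.2256, 0.124]
eef_rot: [-0.515, 0.518, 0.484, -0.483]
wrist_force: [0.4, 0.6, 0.0]
opening: 0.998
pos [ 0.5225 -0.2256  0.124 ] F [0.44 0.61 0.02] T [ 0.011  0.017 -0.011] op 0.998 t 4.0
shift cm [0.1  0.5  0.16] tilt y-axis [ 0.0042 -0.0025 -1.    ] yaw 86.19
turn [ 0.0044 -0.0002 -0.0022]
```

```bash
python3 -m jog '[[[0.12,0.55,0.18],[0.005,0,-0.003],8.5],[[0,0,0],[0,0,0],8.5],[[0,0,0],[0,0,0],8.5]]'
python3 go.py 0.521 -0.2245 0.119 86.2
python3 -m jog '[[[0,0,0],[0,0,0],4],[[0,0,0],[0,0,0],4],[[0,0,0],[0,0,0],4],[[0,0,0],[0,0,0],0],[[0,0,0],[0,0,0],0],[[0,0,0],[0,0,0],0],[[0,0,0],[0,0,0],0],[[0,0,0],[0,0,0],0]]'
python3 go.py 0.521 -0.2245 0.119 86.2
```

```text
time_s: 4.25
eef_pos: [0.5212, -0.2246, 0.1191]
eef_rot: [-0.516, 0.517, 0.483, -0.483]
wrist_force: [-0.1, 0.1, 0.2]
opening: 0.993
pos [ 0.5212 -0.2246  0.1191] F [-0.07  0.06  0.18] T [-0.022  0.063  0.023] op 0.993 t 4.25
shift cm [0.01 0.01 0.02] tilt y-axis [ 6.e-04  0.e+00 -1.e+00] yaw 86.18
turn [ 0.0006 -0.0004  0.0001]
time_s: 4.92
eef_pos: [0.5215, -0.2249, 0.1197]
eef_rot: [-0.516, 0.517, 0.483, -0.483]
wrist_force: [-0.6, -0.7, 0.1]
opening: 0.228
pos [ 0.5215 -0.2249  0.1197] F [-0.61 -0.67  0.06] T [-0.027  0.002  0.032] op 0.228 t 4.92
shift cm [0.04 0.07 0.06] tilt y-axis [ 1.3e-03 -6.0e-04 -1.0e+00] yaw 86.17
turn [ 0.0014 -0.0005 -0.0005]
```

Grasp closed at about 19.5 mm with almost no side force. Lifting straight out.

```bash
python3 -m jog '[[[0,-0.5,0],[0,0,0],0],[[0,-1,0],[0,0,0],0],[[0,-1.5,0],[0,0,0],0],[[0,-1.5,0],[0,0,0],0],[[0,-1.5,0],[0,0,0],0],[[0,-1.5,0],[0,0,0],0],[[0,-2,0],[0,0,0],0],[[0,-2,0],[0,0,0],0],[[0,-2,0],[0,0,0],0],[[0,-1,0],[0,0,0],0],[[0,0,0],[0,0,0],0],[[0,0,0],[0,0,0],0]]'
python3 go.py 0.559 0.186 0.25 86.2
python3 - <<'E'
from bench import imaging
from h import *
for n in ("scene","top","wrist"): np.savez(f"pics/{n}3.npz",**imaging.camera(n))
c=ld("scene3"); print(proj(c,(.5215,-.2249,.2)))
u,v=map(int,proj(c,(.5215,-.2249,.2)))
a=cv2.resize(c["frame"][v-45:v+45,u-30:u+30,::-1],(400,600),interpolation=cv2.INTER_CUBIC)
c=ld("wrist3"); b=cv2.resize(c["frame"][200:400,220:353,::-1],(400,600),interpolation=cv2.INTER_CUBIC)
cv2.imwrite("pics/l3.png",np.hstack([a,b]))
E
```

```text
time_s: 5.92
eef_pos: [0.519, -0.2231, 0.272]
eef_rot: [0.518, -0.515, -0.483, 0.483]
wrist_force: [-0.4, -0.5, -4.5]
opening: 0.228
pos [ 0.519  -0.2231  0.272 ] F [-0.42 -0.47 -4.46] T [ 0.039 -0.025  0.004] op 0.228 t 5.92
shift cm [41.08  2.3  -1.27] tilt y-axis [-0.0031  0.0028 -1.    ] yaw 86.17
turn [-0.0033 -0.0005  0.0026]
[182.27368945 214.81924699]
```

View pics/l3.png

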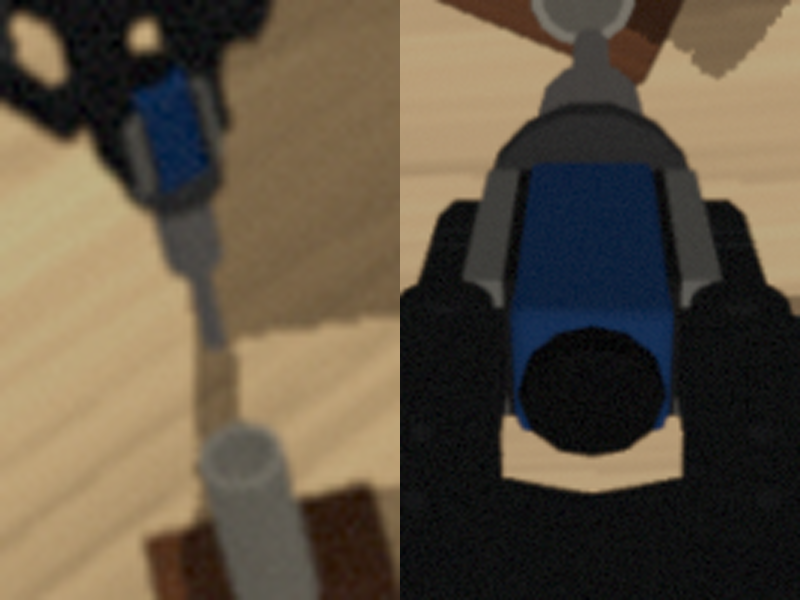

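The punch is out of the pipe and hangs straight between the pads, with the nose visible in the wrist view near (284,210). I'll move over the jig.

```bash
python3 -m jog '[[[2,0,-0.1],[0,0,0],0],[[3.5,0,-0.1],[0,0,0],0],[[3.5,0,-0.1],[0,0,0],0],[[3.5,0,-0.1],[0,0,0],0],[[3.5,0,-0.1],[0,0,0],0],[[3.5,0,-0.1],[0,0,0],0],[[3.5,0,-0.1],[0,0,0],0],[[3.5,0,-0.1],[0,0,0],0],[[3.5,0,-0.1],[0,0,0],0],[[3.5,0,-0.1],[0,0,0],0],[[3,0,-0.1],[0,0,0],0],[[2,0,-0.1],[0,0,0],0]]'
python3 -m jog '[[[1,0,-0.1],[0,0,0],0],[[0,0,0],[0,0,0],0]]'
python3 go.py 0.559 0.186 0.19 86.2
```

```text
time_s: 7.07
eef_pos: [0.55, 0.1731, 0.2529]
eef_rot: [0.53, -0.509, -0.473, 0.487]
wrist_force: [0.1, -0.5, -3.5]
opening: 0.223
time_s: 7.23
eef_pos: [0.5501, 0.1877, 0.2498]
eef_rot: [0.53, -0.506, -0.473, 0.489]
wrist_force: [-0.1, -0.3, -3.3]
opening: 0.222
pos [0.5501 0.1877 0.2498] F [-0.09 -0.27 -3.32] T [-0.092 -0.055  0.018] op 0.222 t 7.23
shift cm [-0.15  5.94 -1.14] tilt y-axis [-0.0395  0.0098 -0.9992] yaw 85.78
turn [-0.0401 -0.0071  0.007 ]
```

```bash
python3 -m jog '[[[0,0.5,-0.5],[-0.04,-0.007,0.007],0],[[0,1.5,-0.3],[0,0,0],0],[[0,1.5,0],[0,0,0],0],[[0,1.5,0],[0,0,0],0],[[0,0,0],[0,0,0],0],[[0,0,0],[0,0,0],0]]'
python3 go.py 0.559 0.186 0.18 86.2
```

```text
time_s: 7.73
eef_pos: [0.5566, 0.1809, 0.1936]
eef_rot: [0.517, -0.517, -0.48, 0.485]
wrist_force: [0.2, 0.2, -2.8]
opening: 0.229
pos [0.5566 0.1809 0.1936] F [ 0.2   0.19 -2.81] T [ 0.006 -0.047  0.005] op 0.229 t 7.73
shift cm [ 0.53  1.36 -0.21] tilt y-axis [-0.0057 -0.0052 -1.    ] yaw 86.1
turn [-0.0053 -0.0017 -0.0056]
```

```bash
python3 -m jog '[[[0.5,0.7,-0.2],[-0.005,-0.001,-0.005],0],[[0,0.6,0],[0,0,0],0],[[0,0,0],[0,0,0],0],[[0,0,0],[0,0,0],0]]'
python3 go.py 0.559 0.186 0.18 86.2
python3 - <<'E'
from bench import imaging
from h import *
for n in ("scene","wrist","top"): np.savez(f"pics/{n}4.npz",**imaging.camera(n))
c=ld("wrist4"); b=cv2.resize(c["frame"][150:300,200:370,::-1],(680,600),interpolation=cv2.INTER_CUBIC)
cv2.imwrite("pics/l4.png",b)
E
```

```text
time_s: 8.07
eef_pos: [0.5602, 0.1839, 0.1809]
eef_rot: [-0.517, 0.518, 0.483, -0.482]
wrist_force: [0.1, 0.5, -3.6]
opening: 0.227
pos [0.5602 0.1839 0.1809] F [ 0.12  0.49 -3.6 ] T [ 0.001 -0.03  -0.011] op 0.227 t 8.07
shift cm [0.2  0.09 0.14] tilt y-axis [ 1.5e-03 -5.0e-04 -1.0e+00] yaw 86.01
turn [ 0.0015 -0.0034 -0.0004]
```

View pics/l4.png

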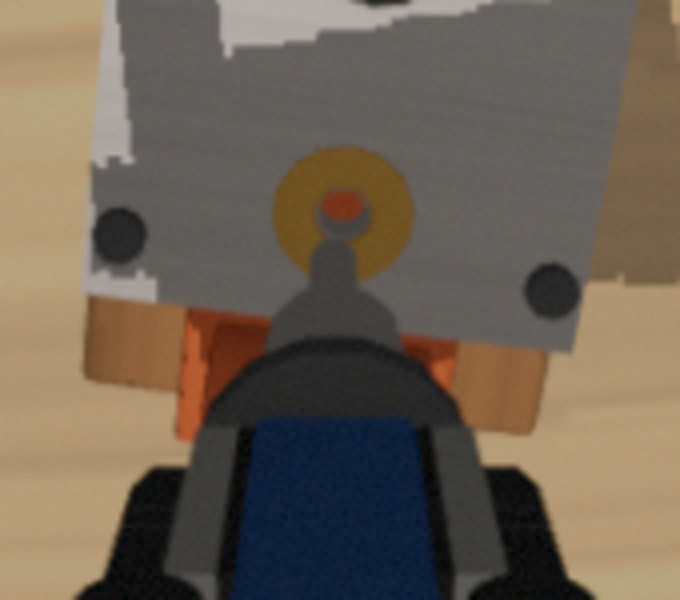

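The wrist crop shows the bore centre at about (343,213) and the nose end at about (334,246). The ring's lower edge is partly hidden by the nose.

Run:
```python
from h import *
from bench import ctrl
from scipy.spatial.transform import Rotation as Ro
c=ld("wrist4"); o=ctrl.get_obs(); R=Ro.from_quat(o["eef_rot"],scalar_first=True).as_matrix()
hsv=cv2.cvtColor(c["frame"],cv2.COLOR_RGB2HSV)
m=(hsv[...,0]>15)&(hsv[...,0]<30)&(hsv[...,1]>150); m[:180]=0; m[222:]=0; m[:,:262]=0;m[:,308:]=0
ct=max(cv2.findContours(m.astype(np.uint8),cv2.RETR_EXTERNAL,cv2.CHAIN_APPROX_NONE)[0],key=len)[:,0].astype(float)
W=np.array([wz(c,*p,.056)[:2] for p in ct if p[1]<210])
A=np.c_[2*W,np.ones(len(W))]; s=np.linalg.lstsq(A,(W**2).sum(1),rcond=None)[0]; print("wrist ring centre",s[:2],"r",np.sqrt(s[2]+s[0]**2+s[1]**2))
px=lambda u,v:(200+u/4-.375,150+v/4-.375)
b=wz(c,*px(343,213),.056); print("bore",b)
for dv in (240,246,250):
    t=wz(c,*px(334,dv),o["eef_pos"][2]-.0997); print("tip",t.round(4),"bore-tip in tool cm",(R.T@(np.r_[s[:2],.056]-t)*100).round(2))
```

```text
wrist ring centre [0.55641302 0.18587402] r 0.011199592075182094
bore [0.55860729 0.1858666  0.056     ]
tip [0.557  0.1841 0.0815] bore-tip in tool cm [0.18 2.55 0.07]
tip [0.5582 0.184  0.0815] bore-tip in tool cm [0.18 2.55 0.2 ]
tip [0.559  0.1839 0.0815] bore-tip in tool cm [0.18 2.55 0.28]
```

```bash
python3 -m jog '[[[0.2,0.6,0.14],[0.0015,-0.003,0],0],[[0,0.6,0],[0,0,0],0],[[0,0.3,0],[0,0,0],0],[[0,0,0],[0,0,0],0],[[0,0,0],[0,0,0],0]]'
python3 go.py 0.559 0.1858 0.16 86.2
python3 - <<'E'
from bench import imaging
from h import *
np.savez("pics/wrist5.npz",**imaging.camera("wrist"))
c=ld("wrist5"); b=cv2.resize(c["frame"][165:255,235:335,::-1],(800,720)[:2],interpolation=cv2.INTER_CUBIC)[:600]
cv2.imwrite("pics/l5.png",b)
E
```

```text
time_s: 8.63
eef_pos: [0.5592, 0.1868, 0.1655]
eef_rot: [-0.516, 0.517, 0.484, -0.483]
wrist_force: [-0.6, -0.6, -3.8]
opening: 0.228
pos [0.5592 0.1868 0.1655] F [-0.63 -0.56 -3.82] T [ 0.009 -0.03   0.02 ] op 0.228 t 8.63
shift cm [-0.1   0.55  0.01] tilt y-axis [ 1.8e-03 -2.0e-04 -1.0e+00] yaw 86.26
turn [ 0.0018  0.001  -0.0001]
```

View pics/l5.png

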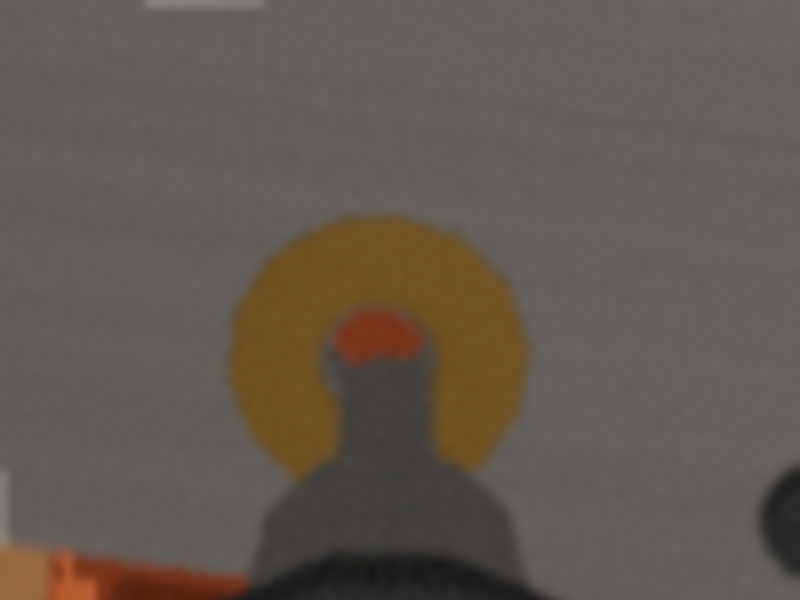

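The ring spans columns 228 to 528 and the nose columns 343 to 435, so the nose is about 1.1 mm too far to the right. That matches the pose error, so I'll correct it and enter.

```bash
python3 -m jog '[[[-0.11,0.4,0],[0.002,0.001,0],0],[[0,0.3,0],[0,0,0],0],[[0,0,0],[0,0,0],0],[[0,0,0],[0,0,0],0]]'
python3 go.py 0.559 0.1857 0.1535 86.2
python3 -m jog '[[[0,0.25,0],[0,0,0],0],[[0,0.25,0],[0,0,0],0],[[0,0,0],[0,0,0],0],[[0,0,0],[0,0,0],0]]'
python3 go.py 0.559 0.1857 0.1535 86.2
```

```text
time_s: 9.02
eef_pos: [0.5593, 0.1855, 0.158]
eef_rot: [0.516, -0.516, -0.483, 0.483]
wrist_force: [-0.1, 0.4, -3.8]
opening: 0.221
pos [0.5593 0.1855 0.158 ] F [-0.12  0.41 -3.84] T [-0.036  0.052  0.026] op 0.221 t 9.02
shift cm [0.01 0.45 0.03] tilt y-axis [-1.e-04 -1.e-04 -1.e+00] yaw 86.19
turn [-0.0001 -0.0002 -0.0001]
time_s: 9.35
eef_pos: [0.5594, 0.1855, 0.1526]
eef_rot: [-0.516, 0.516, 0.483, -0.483]
wrist_force: [-0.2, 0.4, -3.0]
opening: 0.23
pos [0.5594 0.1855 0.1526] F [-0.16  0.41 -3.  ] T [-0.023  0.036  0.042] op 0.23 t 9.35
shift cm [ 0.02 -0.09  0.05] tilt y-axis [ 2.e-04 -0.e+00 -1.e+00] yaw 86.18
turn [ 0.0002 -0.0004 -0.    ]
```

```bash
python3 -m jog '[[[0,0.2,0],[0,0,0],0],[[0,0.2,0],[0,0,0],0],[[0,0,0],[0,0,0],0],[[0,0,0],[0,0,0],0]]'
python3 go.py 0.559 0.1857 0.142 86.2
python3 -m jog '[[[0,0.2,0],[0,0,0],0],[[0,0.2,0],[0,0,0],0],[[0,0,0],[0,0,0],0],[[0,0,0],[0,0,0],0]]'
python3 go.py 0.559 0.1857 0.142 86.2
```

```text
time_s: 9.68
eef_pos: [0.5594, 0.1856, 0.1482]
eef_rot: [-0.516, 0.516, 0.483, -0.483]
wrist_force: [0.5, 0.5, -3.7]
opening: 0.228
pos [0.5594 0.1856 0.1482] F [ 0.47  0.47 -3.72] T [-0.026 -0.     0.03 ] op 0.228 t 9.68
shift cm [0.01 0.62 0.04] tilt y-axis [ 1.e-04  1.e-04 -1.e+00] yaw 86.18
turn [ 0.0001 -0.0003  0.0001]
time_s: 10.02
eef_pos: [0.5594, 0.1856, 0.1438]
eef_rot: [-0.516, 0.516, 0.483, -0.483]
wrist_force: [-0.2, -0.9, -4.2]
opening: 0.225
pos [0.5594 0.1856 0.1438] F [-0.15 -0.93 -4.2 ] T [-0.041 -0.013  0.035] op 0.225 t 10.02
shift cm [0.01 0.18 0.04] tilt y-axis [ 2.e-04  1.e-04 -1.e+00] yaw 86.18
turn [ 0.0002 -0.0003  0.0001]
```

```bash
for i in 1 2 3; do python3 -m jog '[[[0,0.15,0],[0,0,0],0],[[0,0,0],[0,0,0],0],[[0,0,0],[0,0,0],0]]' | egrep 'pos|force'; done
```

```text
eef_pos: [0.5595, 0.1856, 0.1422]
wrist_force: [0.2, 0.2, -4.2]
eef_pos: [0.5595, 0.1856, 0.1406]
wrist_force: [0.8, -0.5, -4.1]
eef_pos: [0.5595, 0.1856, 0.139]
wrist_force: [0.8, -0.2, -4.0]
```

```bash
for i in 1 2 3; do python3 -m jog '[[[0,0.15,0],[0,0,0],0],[[0,0,0],[0,0,0],0],[[0,0,0],[0,0,0],0]]' | egrep 'pos|force'; done
```

```text
eef_pos: [0.5595, 0.1856, 0.1373]
wrist_force: [0.3, -0.5, -3.6]
eef_pos: [0.5595, 0.1856, 0.1357]
wrist_force: [0.1, 0.2, -3.1]
eef_pos: [0.5596, 0.1856, 0.134]
wrist_force: [0.8, 0.3, -3.2]
```

```bash
for i in 1 2 3; do python3 -m jog '[[[0,0.15,0],[0,0,0],0],[[0,0,0],[0,0,0],0],[[0,0,0],[0,0,0],0]]' | egrep 'pos|force'; done
```

```text
eef_pos: [0.5596, 0.1856, 0.1324]
wrist_force: [0.6, -0.2, -2.5]
eef_pos: [0.5599, 0.1856, 0.1315]
wrist_force: [-1.7, -0.4, -0.6]
eef_pos: [0.56, 0.1856, 0.1308]
wrist_force: [-2.1, -0.5, -0.1]
```

```bash
for i in 1 2 3; do python3 -m jog '[[[0,0.15,0.04],[0,0,0],0]]' | egrep 'pos|force'; done; python3 go.py 0.5594 0.1856 0.12 86.2
```

```text
eef_pos: [0.5598, 0.1857, 0.1297]
wrist_force: [-2.2, -0.5, 2.2]
eef_pos: [0.5599, 0.1857, 0.1287]
wrist_force: [-2.1, -0.7, 3.1]
eef_pos: [0.5599, 0.1857, 0.1279]
wrist_force: [-2.5, -1.4, 5.4]
pos [0.5599 0.1857 0.1279] F [-2.5  -1.42  5.42] T [-0.179  0.595 -0.013] op 0.229 t 12.52
shift cm [-0.01  0.79  0.05] tilt y-axis [ 0.0042 -0.     -1.    ] yaw 86.2
turn [0.0042 0.     0.0002]
```

```bash
python3 -m jog '[[[0,0.15,0.05],[0.005,0,0],0]]' | egrep 'pos|force'; python3 -m jog '[[[0,0.15,0.05],[0.004,0,0],0]]' | egrep 'pos|force'; python3 go.py 0.5594 0.1856 0.12 86.2
```

```text
eef_pos: [0.56, 0.1857, 0.1272]
wrist_force: [-1.4, -1.0, 7.5]
eef_pos: [0.5603, 0.1858, 0.1268]
wrist_force: [-2.4, -2.2, 7.2]
pos [0.5603 0.1858 0.1268] F [-2.36 -2.17  7.19] T [-0.262  0.613  0.057] op 0.228 t 12.68
shift cm [-0.02  0.68  0.09] tilt y-axis [-1.1e-03  4.0e-04 -1.0e+00] yaw 86.21
turn [-0.0011  0.0003  0.0004]
```

```bash
python3 -m jog '[[[-0.02,0.2,0.1],[0,0,0],0]]' | egrep 'pos|force'; python3 -m jog '[[[-0.01,0.22,0.07],[0.002,0,0],0]]' | egrep 'pos|force';  python3 go.py 0.5594 0.1856 0.12 86.2
```

```text
eef_pos: [0.5603, 0.1856, 0.1262]
wrist_force: [-3.1, -0.7, 8.7]
eef_pos: [0.5604, 0.1856, 0.1255]
wrist_force: [-3.2, -1.5, 10.7]
pos [0.5604 0.1856 0.1255] F [-3.19 -1.5  10.72] T [-0.235  0.959  0.022] op 0.222 t 12.85
shift cm [-0.01  0.55  0.1 ] tilt y-axis [ 1.e-03  8.e-04 -1.e+00] yaw 86.22
turn [0.0009 0.0003 0.0009]
```

```bash
python3 -m jog '[[[0,0.22,0.1],[0.002,0,0],0]]' | egrep 'pos|force'
```

```text
eef_pos: [0.5604, 0.1857, 0.125]
wrist_force: [-3.1, -1.5, 11.0]
```

```bash
python3 -m jog '[[[0,0.24,0.1],[0.002,0,0],0]]' | egrep 'pos|force'
```

```text
eef_pos: [0.5604, 0.1857, 0.1245]
wrist_force: [-3.7, -0.6, 12.5]
```

```bash
python3 -m jog '[[[0,0.24,0.1],[0.002,0,0],0]]' | egrep 'pos|force'
```

```text
eef_pos: [0.5601, 0.1857, 0.1235]
wrist_force: [-1.6, -1.4, 7.1]
```

The force fell from 12.5 to 7.1 N, with the tool jumping about 1 mm, so the punch has snapped. Letting up.

```bash
python3 -m jog '[[[0,-0.4,0],[0,0,0],0],[[0,-0.6,0],[0,0,0],0],[[0,-0.6,0],[0,0,0],0],[[0,0,0],[0,0,0],0],[[0,0,0],[0,0,0],0]]' ; python3 go.py 0.5594 0.1856 0.19 86.2
```

```text
time_s: 13.52
eef_pos: [0.5596, 0.1858, 0.1397]
eef_rot: [0.516, -0.516, -0.484, 0.483]
wrist_force: [0.4, -0.3, -3.2]
opening: 0.222
pos [0.5596 0.1858 0.1397] F [ 0.39 -0.33 -3.24] T [ 0.021 -0.038 -0.019] op 0.222 t 13.52
shift cm [-0.01 -5.03  0.01] tilt y-axis [ 7.0e-04  1.1e-03 -1.0e+00] yaw 86.23
turn [0.0006 0.0005 0.0011]
```

```bash
python3 -m jog '[[[0,-0.7,0],[0,0,0],0],[[0,-1,0],[0,0,0],0],[[0,-1,0],[0,0,0],0],[[0,-1.5,0],[0,0,0],0],[[0,-2,0],[0,0,0],0],[[0,-2,0],[0,0,0],0],[[0,-2,0],[0,0,0],0],[[0,-1,0],[0,0,0],0],[[0,0,0],[0,0,0],0],[[0,0,0],[0,0,0],0]]'
python3 go.py 0.5215 -0.2249 0.27 86.2
python3 -m jog '[[[-2,0,0],[0,0,0],0],[[-3.5,0,0.1],[0,0,0],0],[[-3.5,0,0.1],[0,0,0],0],[[-3.5,0,0.1],[0,0,0],0],[[-3.5,0,0.1],[0,0,0],0],[[-3.5,0,0.1],[0,0,0],0],[[-3.5,0,0.1],[0,0,0],0],[[-3.5,0,0.1],[0,0,0],0],[[-3.5,0,0.1],[0,0,0],0],[[-3.5,0,0.1],[0,0,0],0],[[-3,0,0.1],[0,0,0],0],[[-2,0,0.1],[0,0,0],0]]'
python3 -m jog '[[[-1,0,0],[0,0,0],0],[[0,0,0],[0,0,0],0]]'
python3 go.py 0.5215 -0.2249 0.26 86.2
```

```text
time_s: 14.35
eef_pos: [0.559, 0.1856, 0.2608]
eef_rot: [0.516, -0.516, -0.484, 0.483]
wrist_force: [0.7, -0.5, -4.9]
opening: 0.224
pos [0.559  0.1856 0.2608] F [ 0.72 -0.47 -4.91] T [ 0.057  0.002 -0.   ] op 0.224 t 14.35
shift cm [-41.21  -0.98   1.04] tilt y-axis [ 0.001   0.0013 -1.    ] yaw 86.22
turn [0.0009 0.0004 0.0013]
time_s: 15.35
eef_pos: [0.5147, -0.2068, 0.2431]
eef_rot: [0.521, -0.506, -0.484, 0.488]
wrist_force: [-0.3, 0.2, -3.2]
opening: 0.226
time_s: 15.52
eef_pos: [0.5121, -0.2211, 0.24]
eef_rot: [0.523, -0.507, -0.482, 0.487]
wrist_force: [-0.3, -0.1, -2.9]
opening: 0.226
pos [ 0.5121 -0.2211  0.24  ] F [-0.27 -0.1  -2.91] T [-0.008  0.02   0.053] op 0.226 t 15.52
shift cm [-0.31 -2.02 -0.92] tilt y-axis [-0.0219  0.0117 -0.9997] yaw 86.5
turn [-0.0226  0.0054  0.0103]
```

```bash
python3 -m jog '[[[-0.3,-0.5,-0.6],[-0.022,0.005,0.01],0],[[0,0,-0.3],[0,0,0],0],[[0,0,0],[0,0,0],0],[[0,0,0],[0,0,0],0]]'
python3 go.py 0.5215 -0.2249 0.225 86.2
```

```text
time_s: 15.85
eef_pos: [0.5217, -0.221, 0.2431]
eef_rot: [0.517, -0.515, -0.484, 0.483]
wrist_force: [0.2, 0.9, -3.1]
opening: 0.225
pos [ 0.5217 -0.221   0.2431] F [ 0.18  0.92 -3.07] T [-0.003 -0.04   0.055] op 0.225 t 15.85
shift cm [-0.4   1.81 -0.01] tilt y-axis [-9.0e-04  3.3e-03 -1.0e+00] yaw 86.3
turn [-0.0011  0.0017  0.0033]
```

```bash
python3 -m jog '[[[-0.4,0.5,0],[-0.001,0.002,0.003],0],[[0,0.5,0],[0,0,0],0],[[0,0.5,0],[0,0,0],0],[[0,0,0],[0,0,0],0],[[0,0,0],[0,0,0],0]]'
python3 go.py 0.5215 -0.2249 0.21 86.2
python3 - <<'E'
from bench import imaging
from h import *
np.savez("pics/wrist6.npz",**imaging.camera("wrist"))
c=ld("wrist6"); b=cv2.resize(c["frame"][165:245,235:335,::-1],(750,600),interpolation=cv2.INTER_CUBIC)
cv2.imwrite("pics/l6.png",b)
E
```

```text
time_s: 16.27
eef_pos: [0.5222, -0.2217, 0.2265]
eef_rot: [0.515, -0.515, -0.484, 0.484]
wrist_force: [-0.4, -0.2, -4.0]
opening: 0.224
pos [ 0.5222 -0.2217  0.2265] F [-0.36 -0.18 -3.96] T [-0.008 -0.011 -0.015] op 0.224 t 16.27
shift cm [-0.33  1.65  0.05] tilt y-axis [ 0.e+00  5.e-04 -1.e+00] yaw 86.47
turn [-0.      0.0047  0.0005]
```

View pics/l6.png

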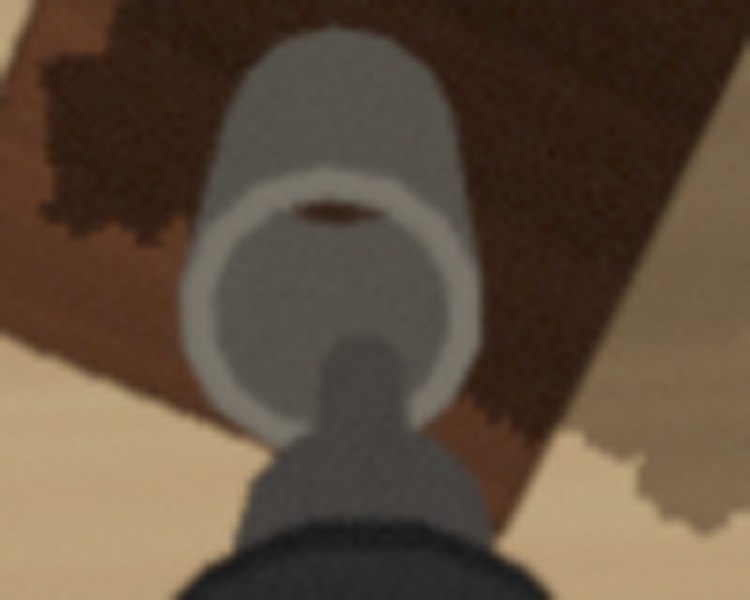

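The mouth spans columns 181 to 481 and the nose is centred at 363, so it sits about 3.5 mm too far to the right. The pose error agrees, so I'll correct it and lower.

```bash
python3 -m jog '[[[-0.34,0.2,0.05],[0,0.004,0],0],[[0,0.3,0],[0,0,0],0],[[0,0.4,0],[0,0,0],0],[[0,0,0],[0,0,0],0],[[0,0,0],[0,0,0],0]]'
python3 go.py 0.5215 -0.2249 0.17 86.2
```

```text
time_s: 16.73
eef_pos: [0.5213, -0.2258, 0.2167]
eef_rot: [0.516, -0.516, -0.483, 0.483]
wrist_force: [0.1, 0.7, -3.1]
opening: 0.226
pos [ 0.5213 -0.2258  0.2167] F [ 0.1   0.75 -3.08] T [-0.028  0.021  0.009] op 0.226 t 16.73
shift cm [ 0.09  4.67 -0.01] tilt y-axis [ 0.e+00  4.e-04 -1.e+00] yaw 86.18
turn [ 0.     -0.0004  0.0004]
```

```bash
python3 -m jog '[[[0.09,0.8,0],[0,0,0],0],[[0,1,0],[0,0,0],0],[[0,1,0],[0,0,0],0],[[0,1,0],[0,0,0],0],[[0,0.4,0],[0,0,0],0],[[0,0,0],[0,0,0],0],[[0,0,0],[0,0,0],0]]'
python3 go.py 0.5215 -0.2249 0.15 86.2
```

```text
time_s: 17.32
eef_pos: [0.5206, -0.2242, 0.1686]
eef_rot: [0.517, -0.515, -0.483, 0.483]
wrist_force: [0.3, 0.0, -3.5]
opening: 0.223
pos [ 0.5206 -0.2242  0.1686] F [ 0.31  0.02 -3.53] T [ 0.018 -0.042 -0.016] op 0.223 t 17.32
shift cm [-0.07  1.86 -0.1 ] tilt y-axis [-0.002  0.002 -1.   ] yaw 86.17
turn [-0.0022 -0.0005  0.0018]
```

```bash
python3 -m jog '[[[-0.07,0.4,-0.1],[-0.002,0,0.002],0],[[0,0.5,0],[0,0,0],0],[[0,0.5,0],[0,0,0],0],[[0,0.5,0],[0,0,0],0],[[0,0,0],[0,0,0],0],[[0,0,0],[0,0,0],0]]'
python3 go.py 0.5215 -0.2249 0.125 86.2
python3 -m jog '[[[0,0.5,0],[0,0,0],0],[[0,0.5,0],[0,0,0],0],[[0,0.5,0],[0,0,0],0],[[0,0.4,0],[0,0,0],0],[[0,0,0],[0,0,0],0],[[0,0,0],[0,0,0],0]]'
python3 go.py 0.5215 -0.2249 0.1195 86.2
```

```text
time_s: 17.82
eef_pos: [0.5223, -0.2255, 0.1484]
eef_rot: [-0.516, 0.517, 0.483, -0.483]
wrist_force: [-0.4, -0.0, -3.8]
opening: 0.226
pos [ 0.5223 -0.2255  0.1484] F [-0.36 -0.03 -3.78] T [-0.009 -0.008 -0.05 ] op 0.226 t 17.82
shift cm [0.05 2.34 0.08] tilt y-axis [ 0.0014 -0.0014 -1.    ] yaw 86.17
turn [ 0.0015 -0.0005 -0.0013]
time_s: 18.32
eef_pos: [0.5222, -0.2255, 0.1275]
eef_rot: [-0.516, 0.517, 0.483, -0.483]
wrist_force: [-0.9, 0.6, -4.0]
opening: 0.225
pos [ 0.5222 -0.2255  0.1275] F [-0.89  0.58 -4.01] T [0.024 0.015 0.026] op 0.225 t 18.32
shift cm [0.05 0.8  0.07] tilt y-axis [ 0.0013 -0.0014 -1.    ] yaw 86.18
turn [ 0.0014 -0.0004 -0.0013]
```

```bash
python3 -m jog '[[[0.05,0.3,0.07],[0.001,0,-0.001],0],[[0,0.3,0],[0,0,0],0],[[0,0,0],[0,0,0],0],[[0,0,0],[0,0,0],0]]'
python3 -m jog '[[[0,0.15,0],[0,0,0],0],[[0,0,0],[0,0,0],0]]'
python3 go.py 0.5215 -0.2249 0.1195 86.2
```

```text
time_s: 18.65
eef_pos: [0.5219, -0.2251, 0.1212]
eef_rot: [-0.516, 0.517, 0.483, -0.483]
wrist_force: [-0.6, 0.2, -3.8]
opening: 0.226
time_s: 18.82
eef_pos: [0.5222, -0.2253, 0.1199]
eef_rot: [-0.516, 0.517, 0.483, -0.483]
wrist_force: [-0.1, 0.0, -2.8]
opening: 0.226
pos [ 0.5222 -0.2253  0.1199] F [-0.15  0.01 -2.78] T [-0.008  0.006  0.011] op 0.226 t 18.82
shift cm [0.04 0.04 0.07] tilt y-axis [ 0.0018 -0.0012 -1.    ] yaw 86.18
turn [ 0.0019 -0.0004 -0.0011]
```

```bash
python3 -m jog '[[[0.04,0.1,0.06],[0.002,0,-0.001],0],[[0,0,0],[0,0,0],0],[[0,0,0],[0,0,0],0]]'
python3 -m jog '[[[0,0.1,0],[0,0,0],0]]'
python3 go.py 0.5215 -0.2249 0.1195 86.2
```

```text
time_s: 19.07
eef_pos: [0.5224, -0.2255, 0.12]
eef_rot: [-0.516, 0.517, 0.483, -0.483]
wrist_force: [-0.3, 0.5, -3.5]
opening: 0.223
time_s: 19.15
eef_pos: [0.5225, -0.2255, 0.1196]
eef_rot: [-0.516, 0.517, 0.483, -0.483]
wrist_force: [-4.6, 3.2, 9.2]
opening: 0.227
pos [ 0.5225 -0.2255  0.1196] F [-4.58  3.16  9.24] T [0.573 0.753 0.021] op 0.227 t 19.15
shift cm [0.06 0.01 0.11] tilt y-axis [ 0.0019 -0.0016 -1.    ] yaw 86.18
turn [ 0.002  -0.0004 -0.0015]
```

The flange has met the rim at the same height as when I grasped it (0.1196 m), so it is home. Release and retreat.

```bash
python3 -m jog '[[[0,0,0],[0,0,0],6],[[0,0,0],[0,0,0],6],[[0,0,0],[0,0,0],6],[[0,0,0],[0,0,0],6],[[0,0,0],[0,0,0],6]]'
python3 -m jog '[[[0,-0.6,0],[0,0,0],6],[[0,-1.5,0],[0,0,0],6],[[0,-2,0],[0,0,0],6],[[0,-2,0],[0,0,0],6],[[0,-2,0],[0,0,0],6],[[0,-2.5,0],[0,0,0],6],[[-2,-2,2],[0,0,0],6],[[-2,-2,3],[0,0,0],6],[[-2,0,3],[0,0,0],6],[[-2,0,3],[0,0,0],6],[[0,0,0],[0,0,0],6],[[0,0,0],[0,0,0],6]]'
python3 - <<'E'
from bench import imaging
from h import *
s0=ld("scene0"); s=imaging.camera("scene"); t=imaging.camera("top"); t0=ld("top0")
for n,c in (("t",t),("s",s)):
    P=cloud(c); A=np.zeros((420,560),bool)
    if n=="t":A[222:278,355:412]=1
    else:A[215:280,165:220]=1
    m=A&(P[...,2]>.162)&(P[...,2]<.19); print(n,"cap",m.sum(),P[m].mean(0) if m.any() else 0,P[A][:,2].max())
def crop(c): return cv2.resize(c["frame"][215:285,160:225,::-1],(260,280),interpolation=cv2.INTER_CUBIC)
im=np.vstack([np.hstack([crop(s0),crop(s),np.zeros((280,40,3),np.uint8)]),s["frame"][100:,:,::-1]])
cv2.imwrite("pics/f.png",im)
E
```

```text
time_s: 19.57
eef_pos: [0.5238, -0.2264, 0.1212]
eef_rot: [-0.514, 0.519, 0.483, -0.483]
wrist_force: [-0.4, 0.3, 0.2]
opening: 0.705
time_s: 20.57
eef_pos: [0.404, -0.3011, 0.2797]
eef_rot: [-0.511, 0.52, 0.484, -0.484]
wrist_force: [0.6, -0.2, -0.4]
opening: 0.701
t cap 63 [ 0.52326271 -0.22404219  0.16687616] 1.3666290454728698
s cap 47 [ 0.52419926 -0.22662657  0.16648356] 0.9575511622346277
```

View pics/f.png

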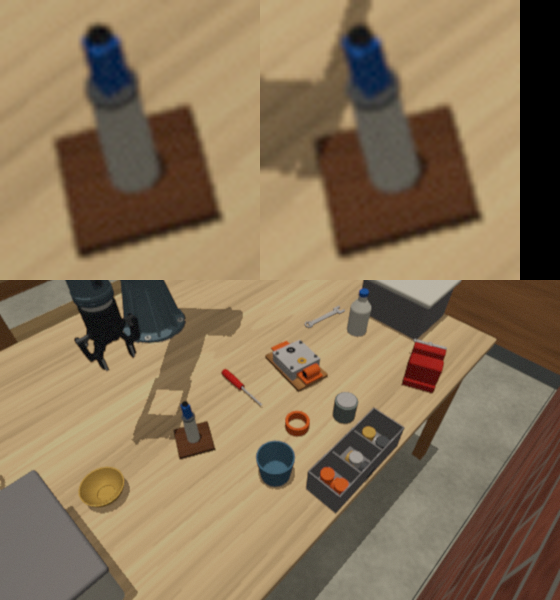

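The punch sits in the stand as it did before: cap height is 0.1665 to 0.1669 m, against 0.1665 to 0.1671 m at the start. The other things look unmoved and the arm is clear.

```bash
python3 -c "
from bench import ctrl
print(ctrl.hand_in())"
```

```text
the job is handed in; nothing more can be done
None
```

The job is done and handed in at about 21 s of the 64 s allowed; `hand_in()` gives no verdict.

- **Marking:** I took the punch from the stand, lowered its nose through the brass bushing without side force, and found the plate by feel about 24 mm below the mouth. I pressed straight down until it tripped at about 16 N. The force dropped by about 5 N with a jump of about 1 mm, roughly 8 to 8.5 mm into the 11 mm of travel. I let up in the next row, before the hard stop.
- **Return:** I put the punch back until its flange met the rim at the same tool height as when I grasped it (0.1196 m against 0.1197 m). The net push on the rim was about 13 N, and I released straight after.

**Last checks:** The cap height matches the start (0.167 m). The cap now sits about 1.5 mm to one side of where it was, which is within the play of the pipe. In the final scene picture the bystanders look unmoved and the arm is clear.

I saw the snap only through the wrist force and the jump, because the state gives no reading of the trip joint. While pressing, the tool drifted up to about 1 mm sideways, with about 4 N of side force at most. My automatic circle fit of the brass ring failed, so I used the bore centre picked from the picture instead, which agreed with the overhead camera.

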